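# Free a tight lock plug and pen it in the parts bin

### The arm

A 7-joint arm with a two-finger parallel gripper is mounted at the origin on the work surface. World frame = base frame: x ahead of the robot, y to its left, z up, the work surface at z = 0. Lengths are in m, angles in rad, forces in N, time in s.
With the tool pointing down it reaches from about 0.425 to 0.875 m from the base axis. Payload 4.7 kg.
Tool frame: the origin (TCP) lies midway between the tips of the shut fingers; the grasp point (between the pads) lies 19 mm behind it; z points along the fingers, y is the direction in which the jaws open and shut (so a half turn about z gives the same grasp; the last joint's range is limited). The gripper opens to 87 mm and grips with 3 to 60 N. Pads are 19 mm wide; open, the fingers measure 117 mm over their backs; the gripper's body (75 mm by 190 mm) begins 51 mm behind the grasp point.
Start: joints at [-1.291, 0.321, -0.07, 1.45, 0.023, 1.371, -0.057], TCP at [0.171, 0.627, 0.223] pointing down, gripper open.
Joint ranges: [-2.86, 2.86], [-0.3, 2.09], [-1.38, 1.24], [0.06, 2.45], [-1.56, 4.7], [0.09, 2.05], [-2.69, 2.69]. Speed limits (rad/s): [2.57, 2.57, 3.14, 3.14, 3.14, 3.14, 3.14].

### API

Orientations are given as a rotation vector (axis times angle).
In Python, from bench import monitor, eyes, order gives the robot as it stands. The module is installed in compiled form; this text tells all that it offers.
- The arm moves only by the shell command python3 -m pendant 'ROWS' [FORCE]. ROWS is JSON, a list of rows, each a list of 3 entries, a list of its own where there are three numbers: the turn, a rotation vector about the tool's x, y, z in degrees, then the shift along the tool's x, y, z in m, then the gripper command: -1 is fully open, 1 is shut, values between are in proportion. In form: [[[rx, ry, rz], [tx, ty, tz], hand], ...]. A call has 1 to 8 rows; each row shifts and turns the commanded pose from where the row before left it, along the tool's axes as they then stand; what a row does not reach is not made up. A row lasts 1/8 s, in which the tool goes at most 62.5 mm and 10.7 degrees, less where a joint would pass 70% of its speed; a pose out of reach is approached as far as the arm can. A call is refused whole if a number of a shift passes 0.0625 or a number of a turn 10.7, either way. A call with a gripper value outside its range is refused whole. The fingers move at their own pace and stop on an object; FORCE is the grip in N (left out, the last holds). Time passes only in rows, so rows that do not move let the fingers close. It gives the time, the measured TCP pose, the force and the opening at its end, in the units of the state.
- monitor.get_state(): the state, without advancing time (a new reading comes with each control period).
- eyes.get_image(name): name is "scene" or "top" or "wrist"; returns a dict with "color" (400x640x3 uint8, red, green, blue), "range_z" (400x640 float32, m along the optical axis (not along the pixel's ray), 0 where there is no reading), "fx", "fy", "cx", "cy" (pixels), "k1" (the pictures are not rectified: a ray, as slopes to the right and down, at radius r is drawn at 1 + k1 r^2 times it, then the intrinsics apply), "world_to_cam" (4x4, takes a point from world to camera coordinates). Camera axes: x right, y up, looking along -z (the intrinsics and any distortion apply to the point x, -y, -z); pixel columns grow to the right and rows downward; lengths in m; the calibration is good to about 2 mm. A picture is of the moment at which its call begins.
- order.close_job(): hands the job in, once; it reports no verdict.
The state is a dict: "time": time; "joint_positions": joint angles; "qd": joint speeds; "joint_torque": joint torques, N m; "position": TCP position; "tool_rot": TCP orientation; "ft_force": force on the tool from outside, world axes, zero at the start; "torque": the same for the moment, N m; "grip_width": opening from 0.0 (shut) to 1.0 (fully open).
Only numpy, scipy, OpenCV 4.12 (cv2) and the standard library are available. Lean on these libraries where they do the work, as an engineer would, in place of code of your own. Each camera call takes 0.05 s, during which the arm holds its last target.

### The job

The brass plug is stuck tight in the tilted lock body. Grip its flat bow in line with its slanted axis and work it loose: twist it about 25 degrees anticlockwise (seen from the bow end), then about 25 degrees past its starting position the other way, easing it outward all the while, and draw it clear. Stand it upright, without dropping it, on the floor of the fenced bin, let go, and only then swing the gate latch fully shut; leave everything else where it is.

Things in the scene. Friction and masses are not known exactly. Their poses are not given: they have to be found in the camera images.
- housing: blue-grey steel lock body, block 80 x 76 x 65 mm (x, y, z), fixed in a stand (base 150 x 120 mm, cheeks 87 mm high, yaw at most 0.25 rad). Origin: centre of its underside, 50 mm above the bench. Its z is the bore axis, leaning 35 deg (0.61 rad) from vertical, top towards the robot at zero yaw. Bore opens in the upper face at z +65 mm; four spring balls in it grip the plug
- plug: loose brass lock plug, 0.2 to 0.4 kg, 110 mm long: barrel 40 mm across for 60 mm from its foot, flange 50 mm across at 60 to 66 mm, then a flat bow 46 mm wide (its x), 12 mm thick (its y), 44 mm high (66 to 110 mm). Origin: centre of the foot; z towards the bow. Starts with its axes parallel to the lock body's, flange on the upper face, foot at housing z 5 mm; out when drawn 60 mm
- plug_grip (a point): centre of the plug's bow, 88 mm above its foot on the axis, 22 mm above the flange; axes as plug. Spring friction holds the plug with about 17 to 27 N against a straight pull, or 0.35 to 0.55 N m against turning; while it is being turned, the pull needed falls to a few newtons
- plug_edge (a point): middle of the bow's +x edge, 23 mm from the axis at the height of plug_grip; moves towards the housing's +y when the plug is turned anticlockwise as seen from the bow end
- bin: fenced parts bin, fixed, yaw at most 0.25 rad: wooden base 164 x 164 mm, floor 10 mm above the bench; origin at the centre of its underside, front to -x. Posts at x, y +-72 mm (65 mm high), wire rails 53 mm high on the back and both sides; the open front (-x) is closed by the latch. Inside 138 x 138 mm. Stand and bin may have changed sides
- latch (a joint): steel gate latch on the bin, rad: 0 = shut across the bin's front against a stop, growing to 1.6 as it swings out towards the robot. Turns about a vertical pin at the bin's front left post (bin x -72, y +72 mm); shut, its bar points along the bin's -y. It stays where it is left; about 1 N at the post moves it
- latch_post (a point): red upright round finger post on the latch, 14 mm across, standing from 63 to 123 mm above the bench, 95 mm from the hinge; point on its axis 98 mm above the bench
- latch_hinge (a point): on the latch's hinge pin at the height of the bar, 56 mm above the bench
- shackle_c (a point): bystander, leave alone: bronze shackle, a U of round bar 87 mm x 74 mm x 14 mm, lying flat between the stand and the bin; point at mid-thickness near the middle of the U
- tension_bar_c (a point): bystander, leave alone: gunmetal tension bar, L-shaped flat bar 150 mm x 45 mm x 5 mm, lying flat; point at the middle of its long arm
- pick_case_c (a point): bystander, leave alone: tan plastic pick case, 70 x 160 x 26 mm, shut; point at its centre
- tumbler_center (a point): bystander, leave alone: chrome pin tumbler, an upright cylinder 24 mm across and 40 mm tall, standing in the far-left corner of the bin (bin frame about x +45, y +45 mm); point at its centre
- driver_grip (a point): bystander, leave alone: screwdriver lying on the bench at the left; point in its handle
- bottle_c (a point): bystander, leave alone: white bottle 52 mm across, 140 mm tall; point at its centre
- jar_c (a point): bystander, leave alone: glass jar 70 mm across, 80 mm tall; point at its centre
There are look-alikes about, which are no part of the job. What is shaped like the bin but purple is not meant.

How it is judged:
On the way, in this order (a step that is already met when the one before it is completed fails the run):
1. the plug is turned at least 11 degrees anticlockwise, still well inside the lock body (y of plug_edge in the frame of housing above 0.0045 m and z of plug_grip in the frame of housing below 0.123 m and angle between the z axis of plug and the z axis of housing, either way round below 0.15 rad), for 0.05 s.
2. then at least 11 degrees clockwise of where it started, drawn out by 3 to 45 mm (y of plug_edge in the frame of housing below -0.0045 m and z of plug_grip in the frame of housing between 0.096 and 0.138 m and angle between the z axis of plug and the z axis of housing, either way round below 0.15 rad), for 0.05 s.
3. the plug stands released and at rest in the bin while the latch is still open (x of plug_grip in the frame of bin between -0.055 and 0.055 m and y of plug_grip in the frame of bin between -0.055 and 0.055 m and z of plug_grip in the frame of bin between 0.09 and 0.104 m and angle between plug_grip's own z axis and vertical below 0.12 rad and contact force between the fingers and plug below 0.05 N and linear speed of plug below 0.02 m/s and value of joint latch above 0.4 rad), for 0.2 s.
At the end, for the whole second after the job is handed in: The plug stands upright (within 7 degrees) at rest on the bin's floor, inside the fence (its axis within 55 mm of the bin's centre along both bin axes), let go, and the latch is shut (within 0.1 rad) (x of plug_grip in the frame of bin between -0.055 and 0.055 m and y of plug_grip in the frame of bin between -0.055 and 0.055 m and z of plug_grip in the frame of bin between 0.09 and 0.104 m and angle between plug_grip's own z axis and vertical below 0.12 rad and contact force between the fingers and plug below 0.05 N and linear speed of plug below 0.02 m/s and value of joint latch below 0.1 rad); the robot touches nothing.
It fails at once if a bystander is moved by more than 30 mm (distance of any of shackle_c, tension_bar_c, pick_case_c, tumbler_center, driver_grip, bottle_c, jar_c from where it was at the start of the episode above 0.03 m).
It fails at once if the plug is let go in mid-air (more than about 27 mm above where it should stand) (contact force between the fingers and plug below 0.05 N and distance between plug_grip and housing above 0.157 m and height (world z) of plug_grip above 0.125 m).
It also fails if it takes over 69 s, if anything falls off the work surface, if the arm or the gripper's body presses on something with over 40 N, if the wrist force passes 120 N, or if a joint passes its speed limit or range.

## Working session

There is one attempt and no reset: what is moved stays moved. The work goes in short steps, Python scripts to look and compute and a shell command to move; the robot and the scene stay as the last step left them, time stands still between calls to the robot, and variables do not carry over. Pictures are saved under pics/ and viewed, and the job is handed in when it is done.

```bash
mkdir -p pics; ls
cat > h.py <<'E'
import numpy as np, cv2
from bench import monitor, eyes, order
from scipy.spatial.transform import Rotation as R
def grab(n):
    im=eyes.get_image(n); np.savez('last_%s.npz'%n, **{k:np.array(v) for k,v in im.items()}); return im
def load(n): 
    d=np.load('last_%s.npz'%n); return {k:d[k] for k in d.files}
def save(im,f,crop=None,scale=1):
    c=im['color'][:,:,::-1]
    if crop: c=c[crop[1]:crop[3],crop[0]:crop[2]]
    c=cv2.resize(c,None,fx=scale,fy=scale,interpolation=cv2.INTER_CUBIC)
    cv2.imwrite('pics/'+f,c)
def cloud(im):
    K=np.array([[im['fx'],0,im['cx']],[0,im['fy'],im['cy']],[0,0,1.]])
    u,v=np.meshgrid(np.arange(640.),np.arange(400.))
    p=cv2.undistortPoints(np.stack([u.ravel(),v.ravel()],1)[:,None],K,np.array([float(im['k1']),0,0,0]))[:,0]
    z=im['range_z'].ravel()
    P=np.stack([p[:,0]*z,-p[:,1]*z,-z,np.ones_like(z)],1)
    W=P@np.linalg.inv(im['world_to_cam']).T
    W=W[:,:3].reshape(400,640,3); W[im['range_z']==0]=np.nan
    return W
def proj(im,X):
    X=np.atleast_2d(X); c=np.c_[X,np.ones(len(X))]@im['world_to_cam'].T
    x=c[:,0]/-c[:,2]; y=-c[:,1]/-c[:,2]; f=1+im['k1']*(x*x+y*y)
    return np.c_[im['fx']*x*f+im['cx'],im['fy']*y*f+im['cy']]
E
python3 - <<'E'
from h import *
for n in ['scene','top','wrist']:
    im=grab(n); save(im,n+'0.png',scale=1.25); print(n,im['fx'],im['k1'],np.linalg.inv(im['world_to_cam']).round(3).tolist())
s=monitor.get_state(); print(s)
E
```

```text
pics
scene 484.1564359793567 0.03527172993654119 [[0.848, -0.395, 0.354, 0.974], [0.53, 0.611, -0.588, -0.696], [0.016, 0.686, 0.727, 0.971], [0.0, 0.0, 0.0, 1.0]]
top 450.6971447949992 -0.11697396851513156 [[-0.013, 0.984, -0.18, 0.327], [-1.0, -0.011, 0.011, 0.009], [0.009, 0.18, 0.984, 1.341], [0.0, 0.0, 0.0, 1.0]]
wrist 280.57545951432945 -0.04365920453733251 [[0.262, -0.933, -0.247, 0.105], [0.965, 0.253, 0.07, 0.645], [-0.003, -0.256, 0.967, 0.383], [0.0, 0.0, 0.0, 1.0]]
{'time': 0.15, 'joint_positions': array([-1.29090733,  0.32166275, -0.07007601,  1.45137918,  0.02262074,
        1.37078656, -0.05689617]), 'qd': array([-0.00240553, -0.0019241 ,  0.00241197, -0.00340956,  0.00117244,
       -0.00196893,  0.00083524]), 'joint_torque': array([-4.11564597e-04, -4.91798365e+01, -4.04892024e-01, -3.12877679e+01,
       -6.40717149e-02,  4.04373358e-02,  1.10181113e-04]), 'position': array([0.17068597, 0.62676784, 0.22171401]), 'tool_rot': array([-4.16224319e-01, -3.11381182e+00,  2.27321936e-03]), 'ft_force': array([-0.60477819,  0.1644307 ,  0.35540517]), 'torque': array([ 0.01033585,  0.05579269, -0.02300643]), 'grip_width': 1.001114037072267}
```

View pics/scene0.png

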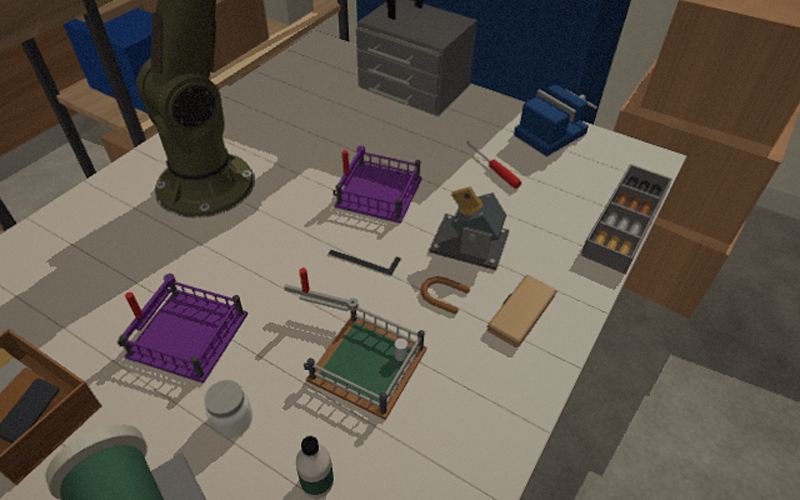

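View pics/top0.png

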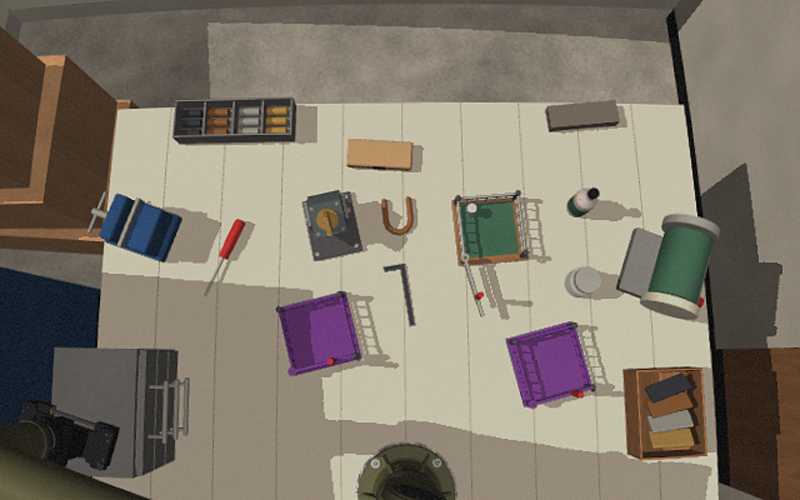

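The green-floored wooden bin, at about (492,230) in top0 and (367,365) in scene0, fits the description. The two purple bins are decoys. The stand with the brass plug is at (330,225) in top0 and (470,225) in scene0. I'll enlarge both and measure.

Run:
```python
from h import *
t=load('top'); s=load('scene')
save(t,'c1.png',(225,140,305,220),6); save(t,'c2.png',(350,145,440,260),5)
save(s,'c3.png',(330,140,420,220),6); save(s,'c4.png',(220,205,350,340),4.4)
W=cloud(t)
for n,(u,v) in dict(plug=(264,176),shackle=(319,182),tb=(328,240),case=(303,123),tumb=(377,167),bench=(300,220),floor=(395,185),jar=(466,225),bottle=(470,160),post=(383,236)).items(): print(n,np.nanmedian(W[v-1:v+2,u-1:u+2].reshape(-1,3),0).round(3))
```

```text
plug [0.616 0.162 0.109]
shackle [0.619 0.008 0.004]
tb [ 0.443 -0.017  0.003]
case [0.799 0.055 0.029]
tumb [ 0.652 -0.164  0.051]
bench [0.504 0.066 0.001]
floor [ 0.606 -0.222  0.012]
jar [ 0.473 -0.41   0.08 ]
bottle [ 0.655 -0.425  0.113]
post [ 0.441 -0.164  0.122]
```

```bash
cd pics; python3 -c "
import cv2,numpy as np
a=cv2.imread('c1.png');b=cv2.imread('c3.png');h=480
cv2.imwrite('m1.png',cv2.resize(np.hstack([a,cv2.resize(b,(540,480))]),(800,376)))
a=cv2.imread('c2.png');b=cv2.imread('c4.png');b=cv2.resize(b,None,fx=575/b.shape[0],fy=575/b.shape[0])
c=np.hstack([a,b]);cv2.imwrite('m2.png',cv2.resize(c,None,fx=800/c.shape[1],fy=800/c.shape[1]))"
```

```text
(no output)
```

View pics/m1.png

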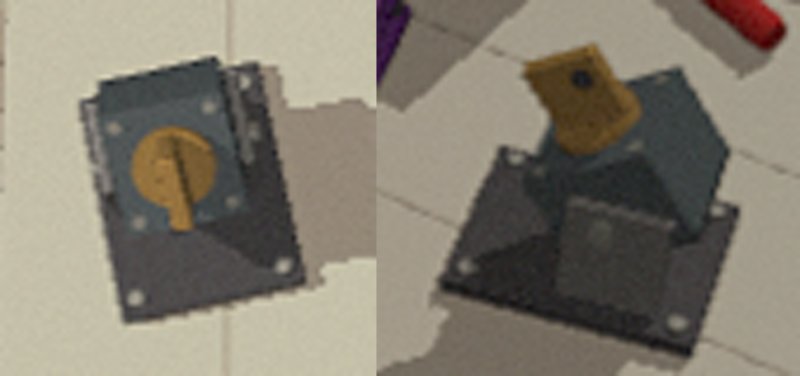

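View pics/m2.png

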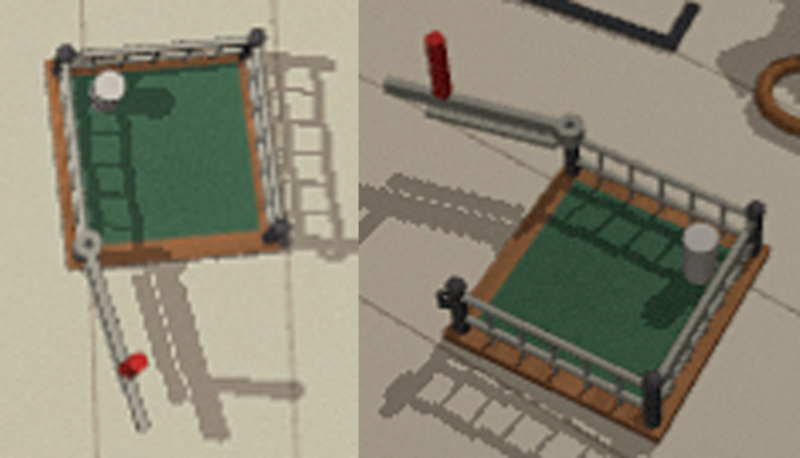

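Run:
```python
from h import *
from scipy.optimize import least_squares
t=load('top'); s=load('scene'); Wt=cloud(t); Ws=cloud(s)
c,sn=np.cos(np.radians(35)),np.sin(np.radians(35))
def HR(yaw): return R.from_euler('z',yaw).as_matrix()@np.array([[c,0,-sn],[0,1,0],[sn,0,c]])
def box(p,lo,hi):
    m=(np.array(lo)+hi)/2;h=(np.array(hi)-lo)/2;q=abs(p-m)-h
    return np.linalg.norm(np.maximum(q,0),axis=1)+np.minimum(q.max(1),0)
def cyl(p,r,z0,z1):
    q=np.c_[np.hypot(p[:,0],p[:,1])-r,abs(p[:,2]-(z0+z1)/2)-(z1-z0)/2]
    return np.linalg.norm(np.maximum(q,0),axis=1)+np.minimum(q.max(1),0)
def sdf(p): return np.minimum.reduce([box(p,[-.04,-.038,0],[.04,.038,.065]),cyl(p,.025,.065,.071),box(p,[-.023,-.006,.071],[.023,.006,.115])])
sel=lambda W:W[(abs(W[...,0]-.62)<.09)&(abs(W[...,1]-.16)<.09)&(W[...,2]>.09)]
Pt,Ps=sel(Wt),sel(Ws); print(len(Pt),len(Ps))
def fit(P,free_z=False):
    f=lambda v: sdf((P-[v[0],v[1],.05+v[3]])@HR(v[2]))
    best=None
    for y0 in (-.2,0,.2):
        r=least_squares(lambda v: np.r_[f(v)/.002, v[3]/.002*len(P)**.5*.3],[.66,.16,y0,0],loss='soft_l1')
        if best is None or r.cost<best.cost: best=r
    print(best.x.round(4), np.median(abs(f(best.x)))); return best.x
for P in (Pt,Ps,np.r_[Pt,Ps]): v=fit(P)
H=HR(v[2]);O=np.array([v[0],v[1],.05+v[3]]); print('grip',O+H@[0,0,.093])
# base yaw from silhouette
def rect(W,m):
    p=W[m][:,:2].astype(np.float32); r=cv2.minAreaRect(p*1000); print(r)
# colour-based bin base
hsv=cv2.cvtColor(t['color'],cv2.COLOR_RGB2HSV)
m=(abs(Wt[...,0]-.6)<.14)&(abs(Wt[...,1]+.21)<.15)
w=m&(Wt[...,2]<.02)&(Wt[...,2]>.005); print('bin base'); rect(Wt,w)
g=m&(hsv[...,0]>60)&(hsv[...,0]<90)&(hsv[...,1]>80)&(Wt[...,2]<.02); print('green');rect(Wt,g)
for W,im in((Wt,t),(Ws,s)):
    h=cv2.cvtColor(im['color'],cv2.COLOR_RGB2HSV)
    red=((h[...,0]<6)|(h[...,0]>174))&(h[...,1]>150)&(abs(W[...,0]-.45)<.08)&(abs(W[...,1]+.165)<.05)&(W[...,2]>.06)
    print('post',red.sum(),np.median(W[red],0),W[red].min(0),W[red].max(0))
    for nm,(ax,ay) in dict(hinge=(.535,-.155)).items(): pass
b=(abs(Wt[...,0]-.02)<.4)&(abs(Wt[...,1]-.5)<.35)&(Wt[...,2]>.05)
print('cabinet',np.nanpercentile(Wt[b],[2,50,98],axis=0).round(3))
```

```text
774 915
[0.6561 0.1788 0.2132 0.0012] 0.0010783307444018585
[ 0.6569  0.1783  0.2149 -0.0008] 0.0009021520509337327
[6.564e-01 1.785e-01 2.196e-01 3.000e-04] 0.0010825076928508426
grip [0.60429738 0.16684848 0.1264945 ]
bin base
((600.3363037109375, -209.82070922851562), (279.0447692871094, 299.4408874511719), 0.027982283383607864)
green
((613.1080322265625, -209.5315704345703), (127.94121551513672, 124.78695678710938), 4.758337020874023)
post 25 [ 0.44116462 -0.16400032  0.1210396 ] [ 0.43582395 -0.17247529  0.07933137] [ 0.44673059 -0.16079251  0.12684817]
post 93 [ 0.44766573 -0.17000713  0.10067376] [ 0.43751232 -0.17478582  0.06633199] [ 0.45149311 -0.16249618  0.12590983]
cabinet [[0.082 0.329 0.058]
 [0.188 0.557 0.202]
 [0.324 0.716 0.666]]
```

View pics/wrist0.png

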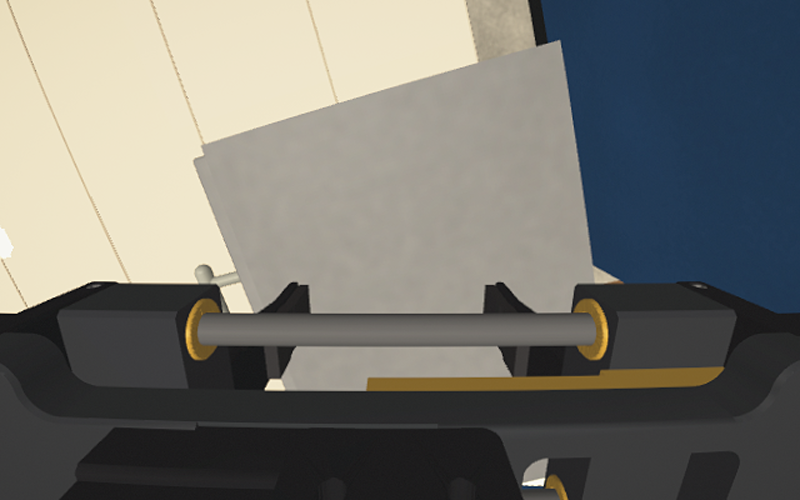

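Run:
```python
from h import *
from scipy.optimize import least_squares
t=load('top'); s=load('scene'); 
for im in (t,s):
    W=cloud(im); h=cv2.cvtColor(im['color'],cv2.COLOR_RGB2HSV)
    m=(abs(W[...,0]-.61)<.12)&(abs(W[...,1]+.21)<.12)
    sel=m&(W[...,2]>.004)&(W[...,2]<.016)&(h[...,1]>90)
    n,l,st,_=cv2.connectedComponentsWithStats(sel.astype(np.uint8)); k=1+st[1:,4].argmax()
    p=W[l==k][:,:2].astype(np.float32)*1000
    print('base',st[k],cv2.minAreaRect(p))
    # post clusters
    q=W[m&(W[...,2]>.056)&(W[...,2]<.075)&(h[...,2]<90)]
    cl=[]
    for x,y,z in q:
        for g in cl:
            if np.hypot(*(np.mean(g,0)[:2]-[x,y]))<.03: g.append([x,y,z]);break
        else: cl.append([[x,y,z]])
    for g in cl: print(len(g),np.mean(g,0).round(4))
    q=W[(abs(W[...,0]-.48)<.09)&(abs(W[...,1]+.17)<.04)&(W[...,2]>.045)&(W[...,2]<.066)]
    print('bar',len(q),q.mean(0),np.linalg.svd(q[:,:2]-q[:,:2].mean(0),full_matrices=False)[2][0], q.min(0),q.max(0))
```

```text
base [375 162  46  50 289] ((598.0004272460938, -216.96958923339844), (142.92352294921875, 136.65798950195312), 8.426922798156738)
13 [ 0.6868 -0.2711  0.0635]
15 [ 0.6748 -0.1309  0.0639]
15 [ 0.5447 -0.2849  0.0629]
4 [ 0.5294 -0.1414  0.0627]
bar 170 [ 0.48457787 -0.15502088  0.06088295] [-0.96759097 -0.25252269] [ 0.39821858 -0.18241286  0.04643855] [ 0.56775086 -0.13226075  0.0658875 ]
base [ 253  254   69   56 1394] ((598.3494262695312, -193.56781005859375), (139.881591796875, 126.7267074584961), 5.384756565093994)
36 [ 0.5186 -0.1517  0.06  ]
6 [ 0.539  -0.1416  0.0621]
25 [ 0.6797 -0.1326  0.0611]
27 [ 0.5491 -0.2868  0.0616]
1 [ 0.6882 -0.1989  0.0561]
32 [ 0.6906 -0.2748  0.0618]
bar 364 [ 0.48569133 -0.15791808  0.05800905] [0.96739255 0.25328178] [ 0.40122856 -0.18240528  0.04591633] [ 0.56837605 -0.13241597  0.06590963]
```

```bash
cat >> h.py <<'E'
c35,s35=np.cos(np.radians(35)),np.sin(np.radians(35))
YAW=.215
HO=np.array([.6564,.1786,.0503])
HM=R.from_euler('z',YAW).as_matrix()@np.array([[c35,0,-s35],[0,1,0],[s35,0,c35]])
BO=np.array([.612,-.208,0]); BM=R.from_euler('z',.09).as_matrix()
def cur():
    s=monitor.get_state(); return np.array(s['position']),R.from_rotvec(s['tool_rot']),s
def to(p,M,n=None):
    """delta from the present pose: rotvec deg in tool axes, shift in tool axes"""
    p0,R0,s=cur(); rv=(R0.inv()*R.from_matrix(M)).as_rotvec(degrees=True); d=R0.inv().apply(p-p0)
    print('rot',rv.round(2),'|',np.linalg.norm(rv).round(2),'shift now-axes',d.round(4),'target-axes',(M.T@(p-p0)).round(4)); return rv,d
E
python3 - <<'E'
from h import *
p,r,s=cur(); print(r.as_matrix().round(3))
z=-HM[:,2]
for sg in (1,-1):
    y=sg*HM[:,1]; M=np.c_[np.cross(y,z),y,z]
    tcp=HO+HM@[0,0,.093+.003-.019]
    print(sg,'grasp tcp',tcp); to(tcp+.15*HM[:,2],M)
E
python3 -m pendant '[[[0,0,0],[0,0,-0.06],-1],[[0,0,0],[0,0,-0.06],-1],[[0,0,0],[0,0,-0.03],-1]]' 30
```

```text
[[-0.965  0.263 -0.   ]
 [ 0.263  0.965 -0.001]
 [-0.    -0.001 -1.   ]]
1 grasp tcp [0.61325146 0.16917743 0.11337471]
rot [ -8.49 -34.33 -26.65] | 44.28 shift now-axes [-0.4709 -0.3651 -0.014 ] target-axes [-0.2121 -0.5415  0.1308]
-1 grasp tcp [0.61325146 0.16917743 0.11337471]
rot [-46.13  11.41 146.25] | 153.78 shift now-axes [-0.4709 -0.3651 -0.014 ] target-axes [0.2121 0.5415 0.1308]
time: 0.52
position: [0.1709, 0.6278, 0.3766]
tool_rot: [0.416, 3.113, 0.008]
ft_force: [0.1, 0.4, -0.1]
grip_width: 1.003
```

```bash
python3 -m pendant '[[[0,0,0],[-0.045,-0.035,0],-1],[[0,0,0],[-0.045,-0.035,0],-1],[[0,0,0],[-0.045,-0.035,0],-1],[[0,0,0],[-0.045,-0.035,0],-1],[[0,0,0],[-0.045,-0.035,0],-1],[[0,0,0],[-0.045,-0.035,0],-1],[[0,0,0],[-0.045,-0.035,0],-1],[[0,0,0],[-0.045,-0.035,0],-1]]'
python3 -m pendant '[[[-1.4,-5.7,-4.45],[0,0,0],-1],[[-1.4,-5.7,-4.45],[0,0,0],-1],[[-1.4,-5.7,-4.45],[0,0,0],-1],[[-1.4,-5.7,-4.45],[0,0,0],-1],[[-1.4,-5.7,-4.45],[0,0,0],-1],[[-1.4,-5.7,-4.45],[0,0,0],-1]]'
cat >> h.py <<'E'
def graspM(sg=1):
    z=-HM[:,2]; y=sg*HM[:,1]; return np.c_[np.cross(y,z),y,z]
E
python3 - <<'E'
from h import *
p,r,s=cur(); print(s['joint_positions'].round(3),s['qd'].round(3))
to(HO+HM@[0,0,.077+.1],graspM())
E
```

```text
time: 1.52
position: [0.4453, 0.2607, 0.3725]
tool_rot: [0.416, 3.114, 0.0]
ft_force: [0.7, 0.2, 0.5]
grip_width: 1.0
time: 2.28
position: [0.4579, 0.2804, 0.3653]
tool_rot: [-0.202, 2.621, 0.063]
ft_force: [-0.3, -0.8, 0.5]
grip_width: 0.999
[-0.461 -0.301 -0.261  1.884  0.209  1.115  0.946] [ 1.833 -0.024 -1.568  0.259 -0.305 -0.736  0.603]
rot [-1.47 -5.51 -3.1 ] | 6.49 shift now-axes [ 0.0144 -0.1385  0.186 ] target-axes [ 0.0396 -0.1418  0.1798]
```

```bash
python3 -m pendant '[[[0,0,0],[0,-0.02,0.05],-1],[[0,0,0],[0,-0.03,0.05],-1],[[0,0,0],[0,-0.04,0.04],-1],[[0,0,0],[0,-0.04,0.03],-1],[[0,0,0],[0,0,0],-1]]'
python3 - <<'E'
from h import *
p,r,s=cur(); print(s['joint_positions'].round(3),s['qd'].round(3))
to(HO+HM@[0,0,.077+.08],graspM())
im=grab('wrist'); save(im,'w1.png')
E
```

```text
time: 2.9
position: [0.5596, 0.1587, 0.211]
tool_rot: [-0.188, 2.632, 0.056]
ft_force: [-0.7, -0.2, 0.6]
grip_width: 0.999
[-0.371 -0.164 -0.022  2.088  0.167  0.733  1.222] [-0.027 -0.024 -0.076 -0.049 -0.014  0.007 -0.032]
rot [-1.89 -6.1  -3.63] | 7.34 shift now-axes [ 0.0078 -0.0008  0.0324] target-axes [ 0.0112 -0.0012  0.0313]
```

View pics/w1.png

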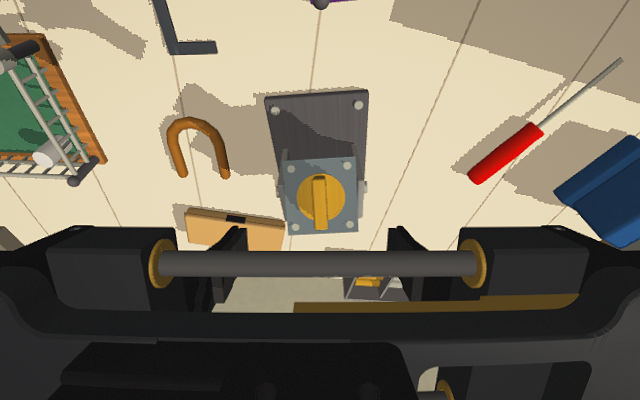

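The wrist view shows the bow at (320,200), centred left-right between the jaws, with the lock face square to them. I'll align, then refit the pose from the wrist camera.

```bash
python3 -m pendant '[[[-1.89,-6.1,-3.63],[0.0078,-0.0008,0.0324],-1],[[0,0,0],[0,0,0],-1],[[0,0,0],[0,0,0],-1]]'
cat > fit.py <<'E'
from h import *
from scipy.optimize import least_squares
def HR(yaw): return R.from_euler('z',yaw).as_matrix()@np.array([[c35,0,-s35],[0,1,0],[s35,0,c35]])
def box(p,lo,hi):
    m=(np.array(lo)+hi)/2;h=(np.array(hi)-lo)/2;q=abs(p-m)-h
    return np.linalg.norm(np.maximum(q,0),axis=1)+np.minimum(q.max(1),0)
def cyl(p,r,z0,z1):
    q=np.c_[np.hypot(p[:,0],p[:,1])-r,abs(p[:,2]-(z0+z1)/2)-(z1-z0)/2]
    return np.linalg.norm(np.maximum(q,0),axis=1)+np.minimum(q.max(1),0)
def sdf(p): return np.minimum.reduce([box(p,[-.04,-.038,0],[.04,.038,.065]),cyl(p,.025,.065,.071),box(p,[-.023,-.006,.071],[.023,.006,.115])])
im=grab('wrist'); save(im,'w2.png'); W=cloud(im)
L=(W-HO)@HM
P=W[(abs(L[...,0])<.05)&(abs(L[...,1])<.045)&(L[...,2]>.04)&(L[...,2]<.125)]
f=lambda v:sdf((P-v[:3])@HR(v[3]))
r=least_squares(lambda v:f(v)/.002,[*HO,YAW],loss='soft_l1'); print(len(P),r.x.round(4),np.median(abs(f(r.x))))
q=(P-HO)@HM; b=q[q[:,2]>.08]; print('bow pts',len(b),b.min(0),b.max(0),np.median(b,0))
p0,r0,s=cur(); print(s['joint_positions'].round(3)); to(HO+HM@[0,0,.077+.08],graspM())
E
python3 fit.py
```

```text
time: 3.32
position: [0.5704, 0.166, 0.1857]
tool_rot: [-0.28, 2.508, 0.092]
ft_force: [1.0, 0.5, 0.7]
grip_width: 1.0
6952 [0.658  0.179  0.0491 0.2141] 0.0004377314619146769
bow pts 947 [-0.02260953 -0.00517371  0.08004948] [0.02294892 0.00661682 0.11483723] [-0.00346094  0.00102793  0.11273683]
[-0.371 -0.176 -0.013  2.198  0.186  0.511  1.274]
rot [0.33 0.62 0.3 ] | 0.77 shift now-axes [ 0.0078 -0.0061  0.0038] target-axes [ 0.0078 -0.0061  0.0039]
```

View pics/w2.png

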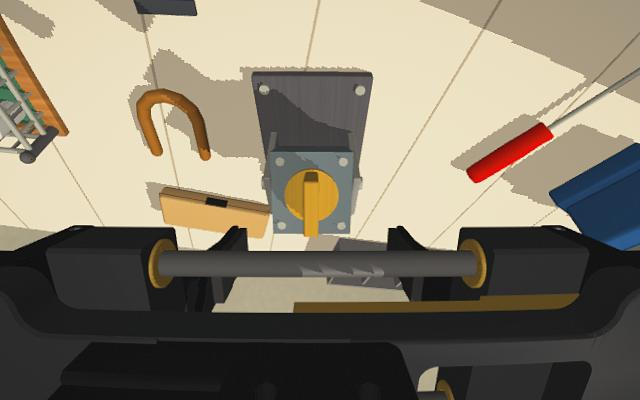

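```bash
sed -i 's/^YAW=.*/YAW=.2145/; s/^HO=.*/HO=np.array([.657,.1788,.0500])/' h.py
python3 - <<'E'
from h import *
to(HO+HM@[0,0,.077+.06],graspM())
E
```

```text
rot [0.35 0.62 0.32] | 0.78 shift now-axes [ 0.0077 -0.0061  0.0244] target-axes [ 0.0074 -0.006   0.0245]
```

```bash
python3 -m pendant '[[[0.35,0.62,0.32],[0.0077,-0.0061,0.0],-1],[[0,0,0],[0,0,0.0244],-1],[[0,0,0],[0,0,0],-1]]'
python3 - <<'E'
from h import *
p,r,s=cur();print(s['joint_positions'].round(3))
to(HO+HM@[0,0,.077],graspM())
E
```

```text
time: 3.75
position: [0.5781, 0.1595, 0.1576]
tool_rot: [-0.27, 2.525, 0.082]
ft_force: [0.5, -0.5, -0.0]
grip_width: 1.003
[-0.362 -0.121 -0.006  2.207  0.198  0.465  1.265]
rot [-0.12 -0.37 -0.04] | 0.39 shift now-axes [-0.0052  0.0021  0.0577] target-axes [-0.0048  0.002   0.0578]
```

```bash
python3 -m pendant '[[[0,0,0],[0,0,0],-1],[[0,0,0],[0,0,0],-1]]'
python3 - <<'E'
from h import *
p,r,s=cur();print(s['qd'].round(3))
to(HO+HM@[0,0,.077],graspM())
E
```

```text
time: 4.0
position: [0.5784, 0.16, 0.1593]
tool_rot: [-0.271, 2.521, 0.084]
ft_force: [-0.2, -0.3, -0.6]
grip_width: 0.999
[ 0.002  0.001  0.001  0.003  0.002 -0.004  0.001]
rot [-0.07 -0.18 -0.02] | 0.19 shift now-axes [-0.0037  0.0017  0.0589] target-axes [-0.0035  0.0016  0.0589]
```

```bash
python3 -m pendant '[[[0,0,0],[-0.0036,0.0016,0.0],-1],[[0,0,0],[0,0,0.02],-1],[[0,0,0],[0,0,0.02],-1],[[0,0,0],[0,0,0.0],-1],[[0,0,0],[0,0,0],-1]]'
python3 fit.py | head -1
python3 - <<'E'
from h import *
to(HO+HM@[0,0,.077],graspM())
E
```

```text
time: 4.62
position: [0.603, 0.167, 0.1281]
tool_rot: [-0.271, 2.522, 0.084]
ft_force: [-0.1, 0.6, 0.5]
grip_width: 0.997
9916 [0.6578 0.18   0.0491 0.2098] 0.00041567417070819193
rot [-0.06 -0.18 -0.01] | 0.19 shift now-axes [-0.0003  0.      0.0189] target-axes [-0.0002 -0.      0.0189]
```

View pics/w2.png

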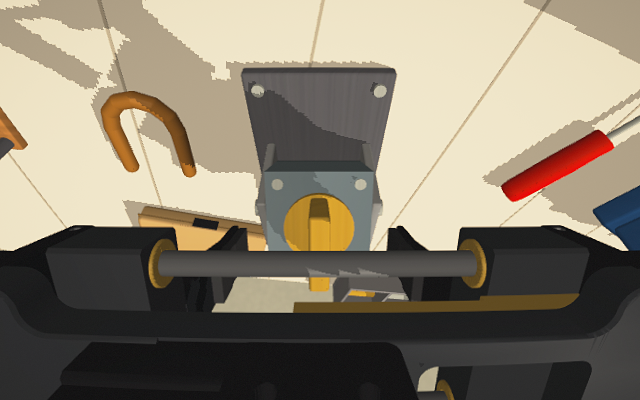

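The bow at (320,245) is centred between the jaws and the fit agrees within about 1 mm. I'll descend the last 18 mm and close.

```bash
python3 -m pendant '[[[0,0,0],[0,0.0005,0.009],-1],[[0,0,0],[0,0,0.009],-1],[[0,0,0],[0,0,0],-1],[[0,0,0],[0,0,0],0],[[0,0,0],[0,0,0],0.6]]' 20
python3 -m pendant '[[[0,0,0],[0,0,0],1],[[0,0,0],[0,0,0],1],[[0,0,0],[0,0,0],1],[[0,0,0],[0,0,0],1]]' 20
python3 -m pendant '[[[0,0,0],[0,0,0],1],[[0,0,0],[0,0,0],1]]' 55
python3 - <<'E'
from h import *
to(HO+HM@[0,0,.077],graspM()); s=monitor.get_state(); print(s['torque'],s['joint_positions'])
E
```

```text
time: 5.3
position: [0.6129, 0.1695, 0.1128]
tool_rot: [-0.271, 2.523, 0.083]
ft_force: [-0.6, -0.6, 0.3]
grip_width: 0.852
time: 5.8
position: [0.6129, 0.1695, 0.1127]
tool_rot: [-0.271, 2.523, 0.083]
ft_force: [-0.4, -0.8, -0.0]
grip_width: 0.404
time: 6.05
position: [0.6128, 0.1695, 0.1126]
tool_rot: [-0.271, 2.523, 0.083]
ft_force: [-0.1, -1.1, -0.1]
grip_width: 0.17
rot [-0.08 -0.25 -0.01] | 0.27 shift now-axes [-0.0011 -0.0003  0.0002] target-axes [-0.0011 -0.0003  0.0002]
[-0.10561323  0.66207868  0.00646563] [-0.35542997  0.0222914  -0.00515763  2.17707742  0.24818137  0.35090255
  1.2167096 ]
```

```bash
python3 -m pendant '[[[0,0,0],[0,0,0],1],[[0,0,0],[0,0,0],1],[[0,0,0],[0,0,0],1]]' 55
python3 -m pendant '[[[0,0,-4],[0,0,0],1],[[0,0,-5],[0,0,-0.0005],1],[[0,0,-5],[0,0,-0.0005],1],[[0,0,-5],[0,0,-0.001],1],[[0,0,-5],[0,0,-0.001],1],[[0,0,-2],[0,0,0],1],[[0,0,0],[0,0,0],1]]'
python3 - <<'E'
from h import *
to(HO+HM@[0,0,.077],graspM()); s=monitor.get_state(); print(s['torque'],s['joint_positions'],s['grip_width'])
for n in ('top','wrist','scene'):
    im=grab(n); 
    if n=='top': save(im,'t3.png',(225,140,305,220),5)
    elif n=='wrist': save(im,'w3.png')
    else: save(im,'s3.png',(330,120,430,220),6)
E
```

```text
time: 6.42
position: [0.6127, 0.1701, 0.1126]
tool_rot: [-0.272, 2.523, 0.084]
ft_force: [-0.9, 2.5, -1.1]
grip_width: 0.134
time: 7.3
position: [0.611, 0.1692, 0.1136]
tool_rot: [-0.831, 2.399, -0.095]
ft_force: [9.3, 3.8, -11.8]
grip_width: 0.13
rot [ 2.000e-02 -3.300e-01  2.595e+01] | 25.95 shift now-axes [-0.0016 -0.0013  0.0021] target-axes [-0.002  -0.0004  0.0021]
[0.65610014 0.30790545 0.19502174] [-0.34403972  0.01753602 -0.01710168  2.17888672  0.24512686  0.35477583
  1.67262715] 0.12967577659983162
```

View pics/w3.png

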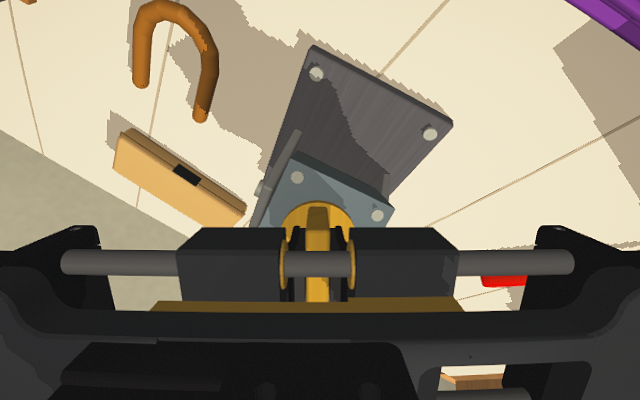

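View pics/s3.png

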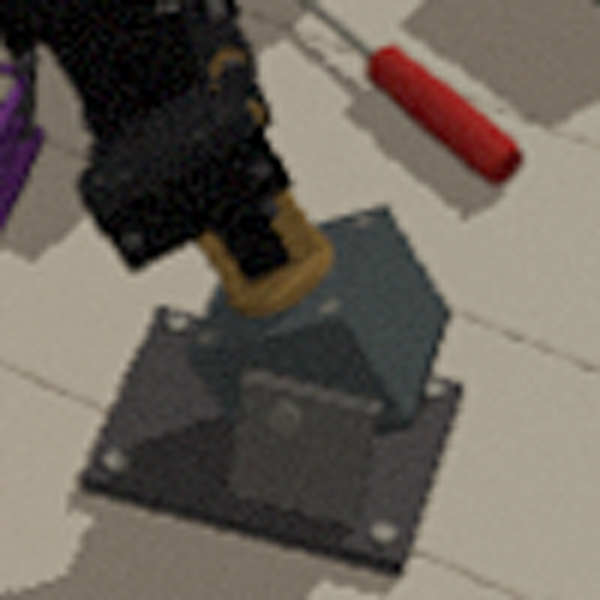

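The bow is still square in the jaws at (318,240) and has turned about 26° with the gripper against the lock body. Now I'll turn the other way while easing it outward.

```bash
python3 -m pendant '[[[0,0,5],[0,0,-0.001],1],[[0,0,6],[0,0,-0.0015],1],[[0,0,6],[0,0,-0.0015],1],[[0,0,6],[0,0,-0.0015],1],[[0,0,6],[0,0,-0.0015],1],[[0,0,6],[0,0,-0.0015],1],[[0,0,6],[0,0,-0.0015],1],[[0,0,6],[0,0,-0.0015],1]]'
python3 -m pendant '[[[0,0,4],[0,0,-0.001],1],[[0,0,0],[0,0,0],1]]'
python3 - <<'E'
from h import *
to(HO+HM@[0,0,.077],graspM()); s=monitor.get_state(); print(s['torque'],s['joint_positions'],s['grip_width'])
for n in ('wrist','scene'):
    im=grab(n); 
    if n=='wrist': save(im,'w4.png')
    else: save(im,'s4.png',(330,120,430,220),6)
E
```

```text
time: 8.45
position: [0.605, 0.168, 0.1227]
tool_rot: [0.197, 2.544, 0.228]
ft_force: [16.4, 6.4, -17.8]
grip_width: 0.132
time: 8.7
position: [0.6042, 0.1679, 0.124]
tool_rot: [0.285, 2.54, 0.255]
ft_force: [9.5, 4.0, -11.2]
grip_width: 0.136
rot [ -0.11  -0.28 -25.07] | 25.07 shift now-axes [-0.0019  0.0002  0.0145] target-axes [-0.0017 -0.0006  0.0145]
[0.74928114 0.21791412 0.26700792] [-0.34677279 -0.01279592 -0.01688955  2.18487642  0.23257343  0.3784498
  0.79353293] 0.13586717028463266
```

View pics/w4.png

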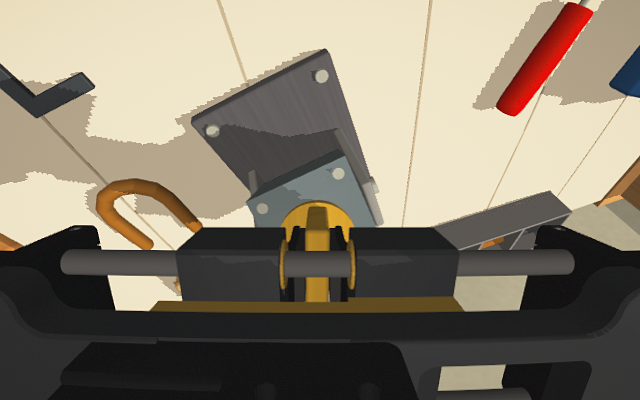

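View pics/s4.png

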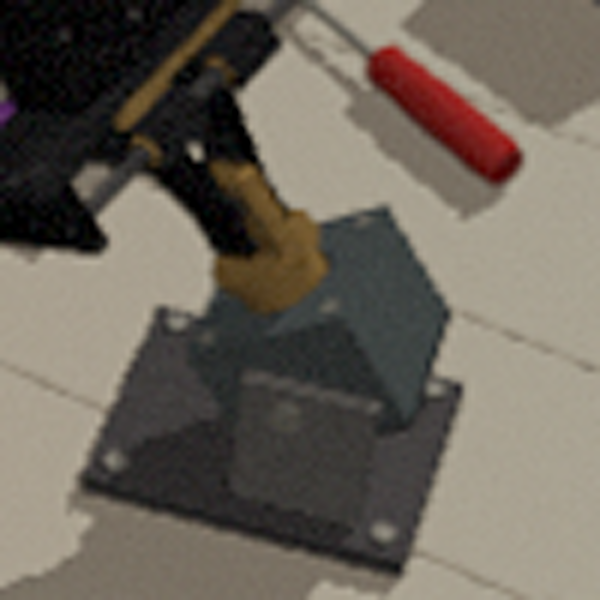

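Step 2 looks met: the flange in s4 stands off the face and the plug is turned −25°, drawn out 14.5 mm. Next I'll draw on while turning back.

```bash
python3 -m pendant '[[[0,0,-6],[0,0,-0.003],1],[[0,0,-6],[0,0,-0.004],1],[[0,0,-6],[0,0,-0.004],1],[[0,0,-6],[0,0,-0.004],1],[[0,0,-6],[0,0,-0.004],1],[[0,0,-6],[0,0,-0.004],1],[[0,0,-6],[0,0,-0.004],1],[[0,0,-6],[0,0,-0.004],1]]'
python3 - <<'E'
from h import *
to(HO+HM@[0,0,.077],graspM()); s=monitor.get_state(); print(s['joint_positions'],s['grip_width'])
im=grab('wrist'); save(im,'w5.png')
E
```

```text
time: 9.8
position: [0.5868, 0.1638, 0.1484]
tool_rot: [-0.773, 2.418, -0.077]
ft_force: [17.9, 6.2, -20.1]
grip_width: 0.131
rot [ 0.   -0.35 23.17] | 23.17 shift now-axes [-0.0023 -0.0012  0.0448] target-axes [-0.0023 -0.0003  0.0448]
[-0.39408735 -0.08820471  0.02333791  2.19904029  0.21596785  0.44056253
  1.65147876] 0.13056053608279194
```

View pics/w5.png

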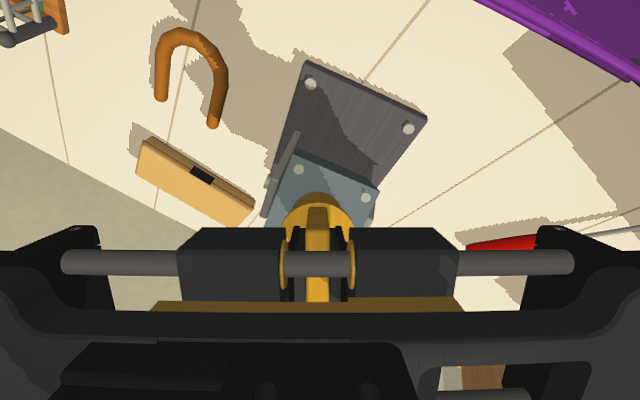

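```bash
python3 -m pendant '[[[0,0,8],[0,0,-0.0015],1],[[0,0,8],[0,0,-0.002],1],[[0,0,8],[0,0,-0.002],1],[[0,0,8],[0,0,-0.002],1],[[0,0,8],[0,0,-0.002],1],[[0,0,8],[0,0,-0.002],1]]' 60
python3 - <<'E'
from h import *
to(HO+HM@[0,0,.077],graspM()); s=monitor.get_state(); print(s['joint_positions'],s['grip_width'])
im=grab('wrist'); save(im,'w6.png')
E
python3 -m pendant '[[[0,0,-8],[0,0,-0.002],1],[[0,0,-8],[0,0,-0.002],1],[[0,0,-8],[0,0,-0.003],1],[[0,0,-8],[0,0,-0.003],1],[[0,0,0],[0,0,-0.003],1],[[0,0,0],[0,0,-0.003],1],[[0,0,0],[0,0,-0.003],1]]'
python3 - <<'E'
from h import *
to(HO+HM@[0,0,.077],graspM()); s=monitor.get_state(); print(s['joint_positions'],s['grip_width'])
im=grab('wrist'); save(im,'w7.png'); im=grab('scene'); save(im,'s7.png',(310,100,410,220),5)
E
```

```text
time: 10.6
position: [0.5803, 0.1624, 0.1598]
tool_rot: [0.29, 2.539, 0.256]
ft_force: [2.3, 1.6, -2.8]
grip_width: 0.132
rot [ -0.14  -0.27 -25.28] | 25.28 shift now-axes [-0.0015  0.0004  0.0579] target-axes [-0.0013 -0.0004  0.0579]
[-0.3108737  -0.11576223 -0.05871584  2.19847209  0.18686594  0.46601091
  0.83084143] 0.13216948008768079
time: 11.52
position: [0.5697, 0.16, 0.1758]
tool_rot: [-0.423, 2.501, 0.035]
ft_force: [-0.0, -0.0, -2.6]
grip_width: 0.134
rot [-0.08 -0.29  6.93] | 6.94 shift now-axes [-0.0014 -0.0003  0.0773] target-axes [-0.001  -0.0002  0.0773]
[-0.38055945 -0.16345936  0.00291119  2.20405535  0.19497058  0.50966943
  1.38681167] 0.1335493035557533
```

View pics/w7.png

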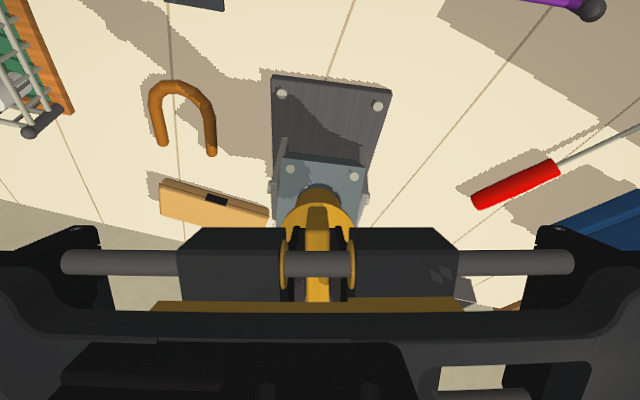

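View pics/s7.png

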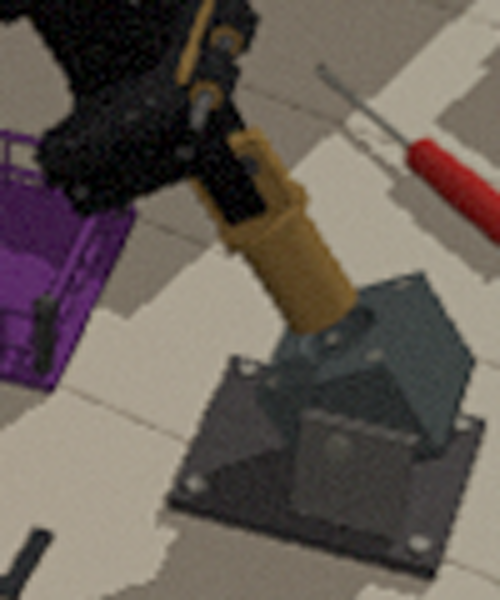

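The plug is out: s7 shows the barrel foot at (325,320) above the open bore, and the 2.6 N load matches its weight. I'll lift further, then measure the plug in the hand.

```bash
python3 -m pendant '[[[0,0,0],[0,0,-0.015],1],[[0,0,0],[0,0,-0.02],1],[[0,0,0],[0,0,0],1],[[0,0,0],[0,0,0],1]]'
cat > hand.py <<'E'
from h import *
from scipy.optimize import least_squares
def box(p,lo,hi):
    m=(np.array(lo)+hi)/2;h=(np.array(hi)-lo)/2;q=abs(p-m)-h
    return np.linalg.norm(np.maximum(q,0),axis=1)+np.minimum(q.max(1),0)
def cyl(p,r,z0,z1):
    q=np.c_[np.hypot(p[:,0],p[:,1])-r,abs(p[:,2]-(z0+z1)/2)-(z1-z0)/2]
    return np.linalg.norm(np.maximum(q,0),axis=1)+np.minimum(q.max(1),0)
def sdf(p): return np.minimum.reduce([cyl(p,.02,0,.06),cyl(p,.025,.06,.066),box(p,[-.023,-.006,.066],[.023,.006,.11])])
# nominal: plug z=-tool z, plug y= tool y ; foot at tool z = .072+d
N=np.array([[-1,0,0],[0,1,0],[0,0,-1.]])
pos,rot,s=cur(); T=rot.as_matrix()
def run(names):
    A=[]
    for n in names:
        im=grab(n); W=cloud(im); L=(W-pos)@T
        hsv=cv2.cvtColor(im['color'],cv2.COLOR_RGB2HSV)
        br=(hsv[...,0]>10)&(hsv[...,0]<30)&(hsv[...,1]>130)
        m=br&(np.hypot(L[...,0],L[...,1])<.04)&(L[...,2]>-.05)&(L[...,2]<.1)
        A.append(L[m]); print(n,m.sum())
    return A
def model(v,P): # v: ox,oy,dz, ax, ay
    Q=R.from_rotvec([v[3],v[4],0]).as_matrix()@N
    return (P-[v[0],v[1],.072+v[2]])@Q
def fit(P):
    r=least_squares(lambda v:sdf(model(v,P))/.002,[0,0,0,0,0],loss='soft_l1')
    Q=R.from_rotvec([r.x[3],r.x[4],0]).as_matrix()@N
    print('foot(tool) mm',(r.x[:3]*1000).round(1),'tilt deg',np.degrees(r.x[3:]).round(2),'res',np.median(abs(sdf(model(r.x,P)))).round(5),'axis world',(T@Q[:,2]).round(3),'foot world',(pos+T@[r.x[0],r.x[1],.072+r.x[2]]).round(4))
    return r.x
if __name__=='__main__':
    A=run(['wrist','scene','top'])
    for P in A:
        if len(P)>60: fit(P)
    fit(np.concatenate(A)); print(s['joint_positions'].round(3), pos)
E
python3 hand.py
```

```text
time: 12.12
position: [0.5503, 0.156, 0.2048]
tool_rot: [-0.424, 2.5, 0.035]
ft_force: [0.1, 0.4, -3.6]
grip_width: 0.131
wrist 3164
scene 509
top 203
foot(tool) mm [-1.6 -0.2  1.7] tilt deg [-0.3  -0.06] res 0.00027 axis world [-0.557 -0.125  0.821] foot world [0.5927 0.1652 0.1451]
foot(tool) mm [-0.2 -0.3  0.5] tilt deg [-1.35 -0.23] res 0.00101 axis world [-0.553 -0.144  0.821] foot world [0.591  0.1645 0.1453]
foot(tool) mm [-0.1 -1.2 -1.3] tilt deg [1.97 0.21] res 0.00075 axis world [-0.565 -0.086  0.821] foot world [0.5902 0.1634 0.1468]
foot(tool) mm [-1.3 -0.2  1.6] tilt deg [-0.51 -0.02] res 0.00036 axis world [-0.555 -0.129  0.822] foot world [0.5925 0.165  0.145 ]
[-3.860e-01 -2.430e-01 -1.000e-03  2.206e+00  1.790e-01  5.870e-01
  1.401e+00] [0.55032942 0.15602593 0.20475688]
```

```bash
cat >> h.py <<'E'
def downM(a):
    z=np.array([0,0,-1.]); y=np.array([np.cos(np.radians(a)),np.sin(np.radians(a)),0]); return np.c_[np.cross(y,z),y,z]
E
python3 - <<'E'
from h import *
p,r,s=cur(); print(r.as_matrix().round(3))
for a in (110,95,80): to(np.array([.57,.11,.23]),downM(a))
E
```

```text
[[-0.772 -0.308  0.556]
 [-0.293  0.949  0.12 ]
 [-0.564 -0.071 -0.822]]
rot [-4.52 34.38 -0.72] | 34.68 shift now-axes [-0.0166 -0.0515 -0.016 ] target-axes [-0.0029 -0.0499 -0.0262]
rot [ 0.   34.76 13.82] | 37.41 shift now-axes [-0.0166 -0.0515 -0.016 ] target-axes [-0.0157 -0.0475 -0.0262]
rot [ 4.57 34.74 28.35] | 45.07 shift now-axes [-0.0166 -0.0515 -0.016 ] target-axes [-0.0275 -0.0418 -0.0262]
```

```bash
python3 -m pendant '[[[0,5.8,2.3],[0,-0.006,0],1],[[0,5.8,2.3],[0,-0.006,0],1],[[0,5.8,2.3],[0,-0.006,0],1],[[0,5.8,2.3],[0,-0.006,0],1],[[0,5.8,2.3],[0,-0.006,0],1],[[0,5.8,2.3],[0,-0.006,0],1],[[0,0,0],[0,0,0],1]]'
python3 - <<'E'
from h import *
p,r,s=cur(); print(s['joint_positions'].round(3),s['grip_width'])
to(BO+BM@[0,-.01,.2],downM(95)); to(BO+BM@[0,-.01,.2],downM(80))
E
```

```text
time: 13.15
position: [0.5603, 0.1204, 0.2043]
tool_rot: [-0.135, 3.138, -0.001]
ft_force: [0.2, -0.1, -2.8]
grip_width: 0.132
[-0.351  0.166  0.103  1.678 -0.017  1.298  1.413] 0.13206113211603204
rot [-0.05  0.03 -0.06] | 0.09 shift now-axes [-0.0233 -0.3416  0.0047] target-axes [-0.023  -0.3417  0.0043]
rot [-0.05  0.04 14.94] | 14.94 shift now-axes [-0.0233 -0.3416  0.0047] target-axes [-0.1106 -0.3241  0.0043]
```

```bash
python3 -m pendant '[[[0,0,0],[-0.003,-0.03,0],1],[[0,0,0],[-0.003,-0.045,0],1],[[0,0,0],[-0.003,-0.05,0],1],[[0,0,0],[-0.003,-0.05,0],1],[[0,0,0],[-0.003,-0.05,0],1],[[0,0,0],[-0.003,-0.05,0],1],[[0,0,0],[-0.003,-0.04,0],1],[[0,0,0],[-0.002,-0.027,0],1]]'
python3 -m pendant '[[[0,0,0],[0,0,0],1],[[0,0,0],[0,0,0],1]]'
python3 - <<'E'
from h import *
p,r,s=cur(); print(s['joint_positions'].round(3),s['grip_width'])
to(BO+BM@[0,-.01,.2],downM(95))
E
python3 hand.py
python3 - <<'E'
from h import *
im=load('wrist'); save(im,'w8.png')
E
```

```text
time: 14.15
position: [0.6109, -0.2199, 0.2055]
tool_rot: [-0.135, 3.136, -0.002]
ft_force: [-0.2, 0.4, -2.6]
grip_width: 0.133
time: 14.4
position: [0.6113, -0.216, 0.2054]
tool_rot: [-0.14, 3.137, 0.002]
ft_force: [0.2, 0.8, -3.5]
grip_width: 0.134
[ 0.047  0.33   0.322  1.492 -0.107  1.336  2.037] 0.13418648585119983
rot [0.08 0.08 0.11] | 0.16 shift now-axes [-0.0014 -0.0021  0.0054] target-axes [-0.0014 -0.0021  0.0054]
wrist 3144
scene 467
top 18
foot(tool) mm [-2.7 -0.2  1. ] tilt deg [-0.13 -0.11] res 0.00028 axis world [-0.003 -0.004  1.   ] foot world [ 0.6141 -0.2158  0.1324]
foot(tool) mm [-1.8 -0.   0.5] tilt deg [-0.34 -0.45] res 0.0006 axis world [-0.008 -0.008  1.   ] foot world [ 0.6132 -0.2157  0.1329]
foot(tool) mm [-2.5  0.   1. ] tilt deg [-0.16 -0.05] res 0.00031 axis world [-0.002 -0.004  1.   ] foot world [ 0.6139 -0.2156  0.1324]
[ 0.047  0.33   0.322  1.492 -0.107  1.336  2.037] [ 0.61128193 -0.21597142  0.20538746]
```

View pics/w8.png

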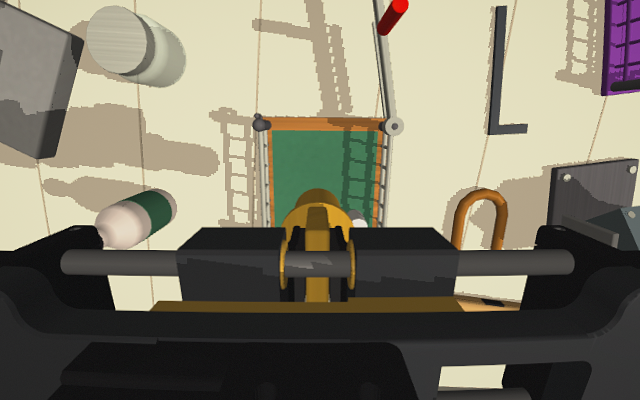

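The plug hangs upright (within 0.5°) over the bin. Its foot is 0.1325 m above the bench, so it's 122 mm above the floor. I'll descend now.

```bash
python3 -m pendant '[[[0,0,0],[0,0,0.03],1],[[0,0,0],[0,0,0.03],1],[[0,0,0],[0,0,0.03],1],[[0,0,0],[0,0,0.022],1],[[0,0,0],[0,0,0],1],[[0,0,0],[0,0,0],1]]'
python3 hand.py | tail -2
python3 -m pendant '[[[0,0,0],[0,0,0.004],1],[[0,0,0],[0,0,0.002],1],[[0,0,0],[0,0,0],1],[[0,0,0],[0,0,0],1]]'
```

```text
time: 15.3
position: [0.6122, -0.2173, 0.0949]
tool_rot: [-0.139, 3.136, -0.0]
ft_force: [0.1, 0.2, -2.1]
grip_width: 0.134
foot(tool) mm [-2.5 -0.2  1. ] tilt deg [-0.26 -0.09] res 0.0003 axis world [-0.004 -0.005  1.   ] foot world [ 0.6149 -0.2172  0.0219]
[ 0.058  0.412  0.308  1.614 -0.135  1.134  2.058] [ 0.61217936 -0.21726202  0.09488871]
time: 15.95
position: [0.6113, -0.2176, 0.0876]
tool_rot: [-0.138, 3.138, 0.0]
ft_force: [-0.1, -0.0, -3.3]
grip_width: 0.137
```

```bash
python3 -m pendant '[[[0,0,0],[0,0,0.002],1],[[0,0,0],[0,0,0],1],[[0,0,0],[0,0,0],1]]'
python3 -m pendant '[[[0,0,0],[0,0,0.0015],1],[[0,0,0],[0,0,0],1],[[0,0,0],[0,0,0],1]]'
python3 -m pendant '[[[0,0,0],[0,0,0.001],1],[[0,0,0],[0,0,0],1],[[0,0,0],[0,0,0],1]]'
```

```text
time: 16.32
position: [0.6112, -0.2176, 0.0856]
tool_rot: [-0.137, 3.138, 0.0]
ft_force: [0.1, -0.4, -3.1]
grip_width: 0.131
time: 16.7
position: [0.6113, -0.2176, 0.0841]
tool_rot: [-0.138, 3.138, 0.0]
ft_force: [0.2, -0.4, -3.1]
grip_width: 0.132
time: 17.08
position: [0.6113, -0.2176, 0.0831]
tool_rot: [-0.138, 3.138, 0.0]
ft_force: [0.3, -0.5, -2.4]
grip_width: 0.133
```

```bash
python3 -m pendant '[[[0,0,0],[0,0,0.001],1],[[0,0,0],[0,0,0],1],[[0,0,0],[0,0,0],1]]'
python3 -m pendant '[[[0,0,0],[0,0,0.0005],1],[[0,0,0],[0,0,0],1],[[0,0,0],[0,0,0],1]]'
python3 hand.py | tail -2
```

```text
time: 17.45
position: [0.6113, -0.2176, 0.0821]
tool_rot: [-0.138, 3.138, 0.0]
ft_force: [-0.6, 0.3, -2.5]
grip_width: 0.127
time: 17.82
position: [0.6114, -0.2176, 0.082]
tool_rot: [-0.138, 3.138, 0.0]
ft_force: [-0.4, 0.4, 0.8]
grip_width: 0.135
foot(tool) mm [-2.4  0.   1. ] tilt deg [-0.28  0.03] res 0.00031 axis world [ 0.    -0.005  1.   ] foot world [ 0.6138 -0.2173  0.009 ]
[ 0.06   0.424  0.306  1.626 -0.139  1.113  2.061] [ 0.61138408 -0.2176191   0.08201511]
```

The foot is on the floor: the force reversed and the height stopped falling. Releasing now.

```bash
python3 -m pendant '[[[0,0,0],[0,0,0],1],[[0,0,0],[0,0,0],1]]' 5
python3 -m pendant '[[[0,0,0],[0,0,0],0.6],[[0,0,0],[0,0,0],0.4],[[0,0,0],[0,0,0],0],[[0,0,0],[0,0,0],0],[[0,0,0],[0,0,0],0]]'
python3 hand.py
python3 - <<'E'
from h import *
save(load('wrist'),'w9.png'); save(load('scene'),'s9.png',(210,180,360,340),3.7)
E
```

```text
time: 18.23
position: [0.6116, -0.2176, 0.082]
tool_rot: [-0.138, 3.137, 0.0]
ft_force: [-0.3, 1.2, 0.8]
grip_width: 0.139
time: 18.85
position: [0.6113, -0.2176, 0.0816]
tool_rot: [-0.138, 3.138, 0.0]
ft_force: [-0.0, 0.4, 0.6]
grip_width: 0.482
wrist 4046
scene 322
top 3
foot(tool) mm [-2.7 -0.2  0.5] tilt deg [0.1  0.09] res 0.0003 axis world [0.001 0.002 1.   ] foot world [ 0.614  -0.2176  0.0091]
foot(tool) mm [-1.2 -0.4 -0.9] tilt deg [-0.28  0.05] res 0.00063 axis world [ 0.001 -0.005  1.   ] foot world [ 0.6125 -0.2179  0.0105]
foot(tool) mm [-2.6 -0.1  0.5] tilt deg [0.04 0.13] res 0.00032 axis world [0.002 0.001 1.   ] foot world [ 0.6139 -0.2175  0.0091]
[ 0.06   0.424  0.306  1.626 -0.139  1.112  2.061] [ 0.61125276 -0.21764069  0.08161743]
```

View pics/w9.png

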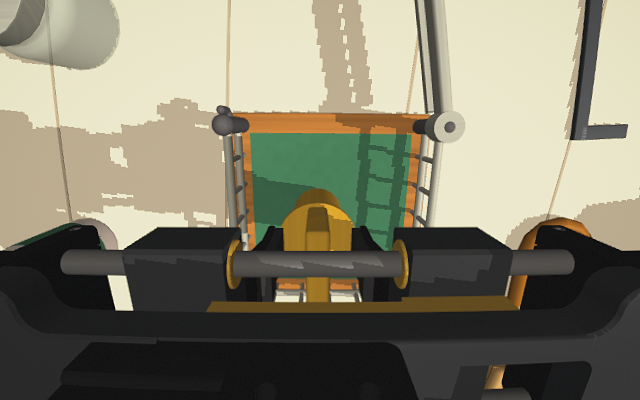

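View pics/s9.png

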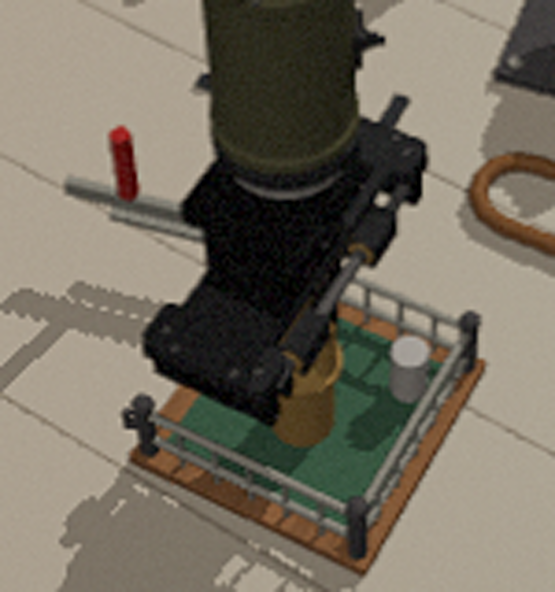

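The plug stands upright on the green floor with the jaws open around it, and the latch is still open. I'll raise straight up, then measure the latch post and the standing plug.

```bash
python3 -m pendant '[[[0,0,0],[0,0,-0.01],0],[[0,0,0],[0,0,-0.02],0],[[0,0,0],[0,0,-0.04],0],[[0,0,0],[0,0,-0.05],0],[[0,0,0],[0,0,0],0],[[0,0,0],[0,0,0],0]]'
cat > latch.py <<'E'
from h import *
for n in ('wrist','scene','top'):
    im=grab(n); W=cloud(im); h=cv2.cvtColor(im['color'],cv2.COLOR_RGB2HSV)
    red=((h[...,0]<6)|(h[...,0]>174))&(h[...,1]>150)&(abs(W[...,0]-.49)<.12)&(abs(W[...,1]+.2)<.08)&(W[...,2]>.068)
    if red.sum()<5: print(n,'none'); continue
    q=W[red]; A=np.c_[2*q[:,:2],np.ones(len(q))]
    from scipy.optimize import least_squares
    r=least_squares(lambda v:np.where(q[:,2]<.119,np.hypot(q[:,0]-v[0],q[:,1]-v[1])-.007,np.maximum(np.hypot(q[:,0]-v[0],q[:,1]-v[1])-.007,0))/.001,q[:,:2].mean(0),loss='soft_l1')
    hinge=BO[:2]+(BM@[-.072,.072,0])[:2]; d=r.x-hinge
    print(n,red.sum(),'post',r.x.round(4),'z',q[:,2].min().round(3),q[:,2].max().round(3),'hinge',hinge.round(4),'rad',np.hypot(*d).round(4),'latch angle',(np.radians(-90)+.09-np.arctan2(d[1],d[0])).round(3)%(2*np.pi))
    br=(h[...,0]>10)&(h[...,0]<30)&(h[...,1]>130)&(abs(W[...,0]-.614)<.04)&(abs(W[...,1]+.217)<.04)&(W[...,2]>.03)
    b=W[br&(W[...,2]>.1)]; print('  bow',len(b),np.median(b,0).round(4) if len(b) else '',b[:,2].max().round(4) if len(b) else '')
E
python3 latch.py
python3 - <<'E'
from h import *
save(load('wrist'),'w10.png'); p,r,s=cur(); print(s['joint_positions'].round(3),p)
E
```

```text
time: 19.75
position: [0.6114, -0.2177, 0.2028]
tool_rot: [-0.137, 3.136, -0.0]
ft_force: [0.2, -0.1, -0.4]
grip_width: 0.501
wrist 554 post [ 0.444  -0.1665] z 0.068 0.124 hinge [ 0.5338 -0.1428] rad 0.0929 latch angle 1.403
  bow 4653 [ 0.5882 -0.2137  0.2985] 0.3048
scene 81 post [ 0.4538 -0.1734] z 0.083 0.584 hinge [ 0.5338 -0.1428] rad 0.0857 latch angle 1.295
  bow 423 [ 0.6299 -0.2232  0.2983] 0.616
top none
[ 0.047  0.334  0.323  1.497 -0.108  1.33   2.038] [ 0.61053118 -0.2173005   0.20056433]
```

View pics/w10.png

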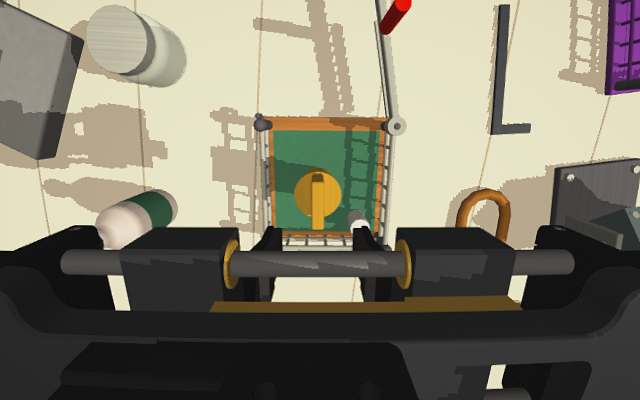

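```bash
python3 -m pendant '[[[0,0,6.7],[0,0,0],0],[[0,0,6.7],[0,0,0],0],[[0,0,6.7],[0,0,0],0],[[0,0,0],[0,0,0],0]]'
python3 - <<'E'
from h import *
p,r,s=cur(); print(s['joint_positions'].round(3),p)
to(np.array([.444,-.1665,.2]),r.as_matrix()); to(np.array([.444,-.1665,.2]),downM(75))
E
```

```text
time: 20.4
position: [0.6107, -0.2174, 0.2005]
tool_rot: [-0.41, -3.113, -0.001]
ft_force: [-0.0, 0.5, 0.7]
grip_width: 0.504
[ 0.008  0.338  0.374  1.499 -0.125  1.33   1.701] [ 0.61073503 -0.21739681  0.20052397]
rot [-0. -0. -0.] | 0.0 shift now-axes [0.1742 0.006  0.0008] target-axes [0.1742 0.006  0.0008]
rot [ 0.01 -0.09 -0.01] | 0.09 shift now-axes [0.1742 0.006  0.0008] target-axes [0.1742 0.006  0.0005]
```

```bash
python3 -m pendant '[[[0,0,0],[0.04,0.001,0],0],[[0,0,0],[0.045,0.002,0],0],[[0,0,0],[0.045,0.002,0],0],[[0,0,0],[0.0442,0.001,0],0],[[0,0,0],[0,0,0],0],[[0,0,0],[0,0,0],0]]'
python3 latch.py
python3 - <<'E'
from h import *
save(load('wrist'),'w11.png'); save(load('scene'),'s11.png',(190,150,360,340),3.1); p,r,s=cur(); print(s['joint_positions'].round(3),p); to(np.array([.444,-.1665,.2]),downM(75))
E
```

```text
time: 21.15
position: [0.4452, -0.1666, 0.2018]
tool_rot: [0.41, 3.113, 0.0]
ft_force: [-0.2, 0.2, -0.1]
grip_width: 0.499
wrist 311 post [ 0.4446 -0.1661] z 0.068 0.123 hinge [ 0.5338 -0.1428] rad 0.0923 latch angle 1.405
  bow 0  
scene 171 post [ 0.4529 -0.1767] z 0.068 0.577 hinge [ 0.5338 -0.1428] rad 0.0877 latch angle 1.264
  bow 173 [ 0.614  -0.2219  0.117 ] 0.1223
top 6 post [ 0.4325 -0.1529] z 0.122 0.314 hinge [ 0.5338 -0.1428] rad 0.1019 latch angle 1.561
  bow 78 [ 0.6105 -0.2171  0.1196] 0.125
[-0.064 -0.052  0.357  1.909  0.019  1.281  1.595] [ 0.44545144 -0.16681248  0.20149767]
rot [-0.01  0.03 -0.05] | 0.06 shift now-axes [ 0.0015 -0.0001  0.0015] target-axes [ 0.0015 -0.0001  0.0015]
```

View pics/w11.png

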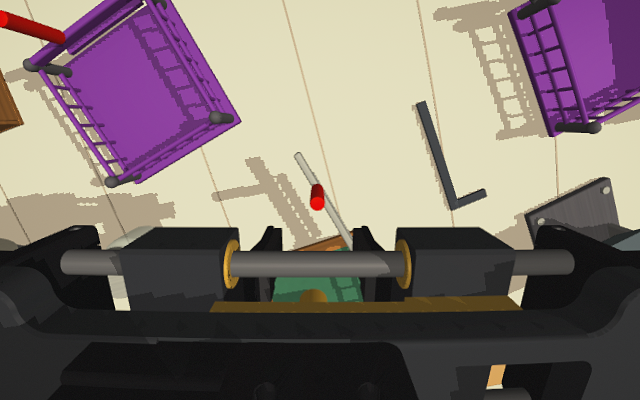

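View pics/s11.png

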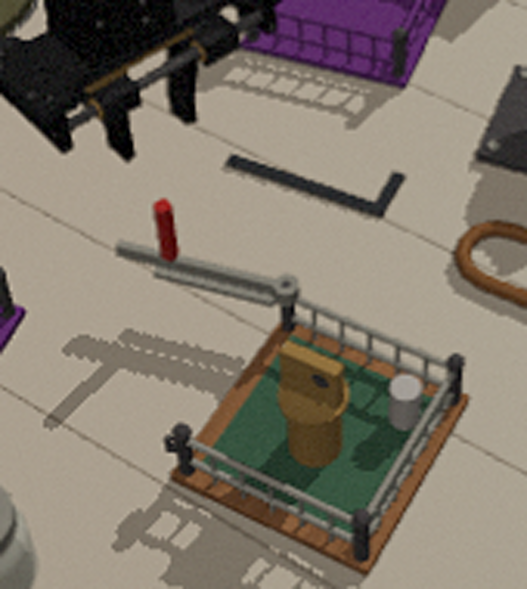

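s11 shows the plug standing upright and free. In w11 the red post at (317,200) is centred between the jaws. I'll descend around it and grip lightly.

```bash
python3 -m pendant '[[[0,0,0],[0.001,0,0.04],0],[[0,0,0],[0,0,0.04],0],[[0,0,0],[0,0,0.02],0],[[0,0,0],[0,0,0.015],0],[[0,0,0],[0,0,0],0],[[0,0,0],[0,0,0],0.5]]' 5
python3 -m pendant '[[[0,0,0],[0,0,0],1],[[0,0,0],[0,0,0],1],[[0,0,0],[0,0,0],1],[[0,0,0],[0,0,0],1],[[0,0,0],[0,0,0],1]]' 6
python3 - <<'E'
from h import *
p,r,s=cur(); print(s['joint_positions'].round(3),p)
H=np.array([.5338,-.1428]); T=r.as_matrix(); d=p[:2]-H; a0=np.degrees(np.arctan2(d[1],d[0])); rr=np.hypot(*d); print(a0,rr)
prev=p.copy(); N=12; 
for i,a in enumerate(np.linspace(a0,-84.8,N+1)[1:]):
    R_=rr+(.095-rr)*(i+1)/N
    q=np.array([*(H+R_*np.array([np.cos(np.radians(a)),np.sin(np.radians(a))])),p[2]]); print((T.T@(q-prev)).round(4),q.round(3)); prev=q
E
```

```text
time: 22.05
position: [0.4446, -0.1665, 0.0874]
tool_rot: [0.412, 3.113, 0.0]
ft_force: [0.0, 0.1, 0.2]
grip_width: 0.449
time: 22.68
position: [0.4439, -0.1663, 0.0869]
tool_rot: [0.412, 3.113, 0.001]
ft_force: [-1.0, 1.3, 3.2]
grip_width: 0.158
[-0.054  0.059  0.369  2.049 -0.026  1.036  1.635] [ 0.44387813 -0.16627475  0.08692908]
-165.36906115073754 0.0929354964053284
[-0.0058 -0.0092  0.    ] [ 0.447 -0.177  0.087]
[-0.0069 -0.0085  0.    ] [ 0.451 -0.187  0.087]
[-0.0078 -0.0077  0.    ] [ 0.457 -0.196  0.087]
[-0.0087 -0.0067  0.    ] [ 0.464 -0.205  0.087]
[-0.0094 -0.0056  0.    ] [ 0.471 -0.213  0.087]
[-0.01   -0.0045  0.    ] [ 0.48  -0.22   0.087]
[-0.0105 -0.0033  0.    ] [ 0.489 -0.226  0.087]
[-0.0108 -0.0021  0.    ] [ 0.499 -0.23   0.087]
[-0.011  -0.0008  0.    ] [ 0.509 -0.234  0.087]
[-0.0111  0.0005  0.    ] [ 0.52  -0.236  0.087]
[-0.011   0.0018  0.    ] [ 0.531 -0.238  0.087]
[-0.0107  0.0031  0.    ] [ 0.542 -0.237  0.087]
```

Gripped: the opening of 0.158 × 87 mm is 13.8 mm, which matches the 14 mm post. Now I'll swing it along the arc.

```bash
python3 -m pendant '[[[0,0,0],[-0.0058,-0.0092,0],1],[[0,0,0],[-0.0069,-0.0085,0],1],[[0,0,0],[-0.0078,-0.0077,0],1],[[0,0,0],[-0.0087,-0.0067,0],1],[[0,0,0],[-0.0094,-0.0056,0],1],[[0,0,0],[-0.01,-0.0045,0],1],[[0,0,0],[0,0,0],1]]'
python3 -m pendant '[[[0,0,0],[-0.0105,-0.0033,0],1],[[0,0,0],[-0.0108,-0.0021,0],1],[[0,0,0],[-0.011,-0.0008,0],1],[[0,0,0],[-0.0111,0.0005,0],1],[[0,0,0],[0,0,0],1]]'
```

```text
time: 23.55
position: [0.4809, -0.2203, 0.0866]
tool_rot: [0.412, 3.112, -0.001]
ft_force: [1.1, 0.8, 2.0]
grip_width: 0.156
time: 24.18
position: [0.522, -0.2345, 0.0864]
tool_rot: [0.409, 3.114, 0.004]
ft_force: [0.1, 6.3, 3.5]
grip_width: 0.155
```

```bash
python3 latch.py
python3 - <<'E'
from h import *
save(load('wrist'),'w12.png'); save(load('scene'),'s12.png',(190,150,360,340),3.1); p,r,s=cur(); print(s['joint_positions'].round(3),p,s['grip_width'])
to(np.array([.542,-.237,.087]),downM(75))
E
```

```text
wrist 675 post [ 0.5288 -0.2358] z 0.068 0.173 hinge [ 0.5338 -0.1428] rad 0.0931 latch angle 0.143
  bow 0  
scene 109 post [ 0.536  -0.2452] z 0.069 0.347 hinge [ 0.5338 -0.1428] rad 0.1025 latch angle 0.069
  bow 182 [ 0.6138 -0.2218  0.1175] 0.4621
top none
[ 0.026  0.272  0.405  1.823 -0.124  1.07   1.787] [ 0.5216617  -0.23451819  0.08646065] 0.15646669347974934
rot [0.15 0.06 0.02] | 0.16 shift now-axes [-0.0203  0.0029 -0.0005] target-axes [-0.0203  0.0029 -0.0005]
```

View pics/w12.png

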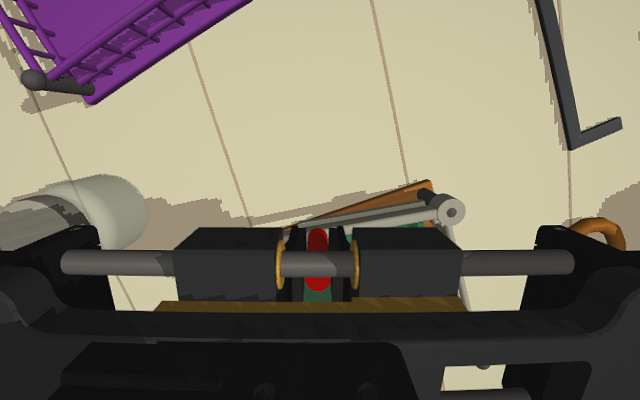

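View pics/s12.png

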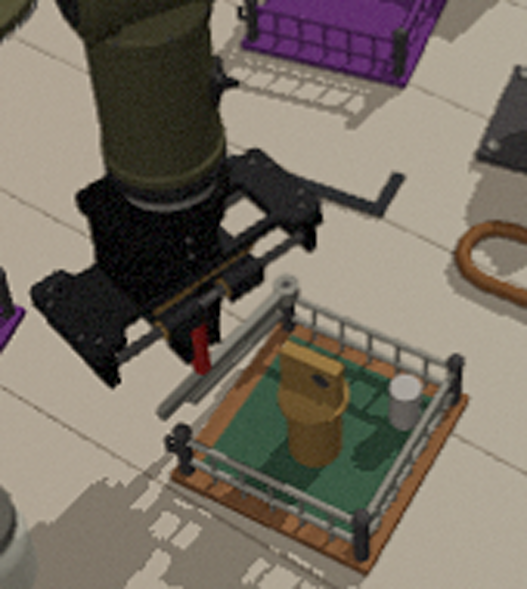

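```bash
python3 -m pendant '[[[0,0,0],[-0.007,0.002,0],1],[[0,0,0],[-0.007,0.0015,0],1],[[0,0,0],[0,0,0],1]]' 10
python3 -m pendant '[[[0,0,0],[-0.005,0.001,0],1],[[0,0,0],[0,0,0],1]]'
python3 -m pendant '[[[0,0,0],[-0.004,0.0005,0],1],[[0,0,0],[0,0,0],1]]'
```

```text
time: 24.7
position: [0.5356, -0.2345, 0.0864]
tool_rot: [-0.409, -3.115, -0.004]
ft_force: [0.0, 6.8, 3.2]
grip_width: 0.156
time: 24.95
position: [0.5375, -0.2346, 0.086]
tool_rot: [-0.41, -3.108, -0.006]
ft_force: [-7.2, 7.5, 8.9]
grip_width: 0.156
time: 25.2
position: [0.5398, -0.2352, 0.0854]
tool_rot: [-0.41, -3.105, -0.006]
ft_force: [-10.4, 8.1, 8.9]
grip_width: 0.155
```

A stop force of −10 N in x shows the latch is against its stop. I'll release, rise and check.

```bash
python3 -m pendant '[[[0,0,0],[0.001,0,0],1],[[0,0,0],[0,0,0],0.6],[[0,0,0],[0,0,0],0.4],[[0,0,0],[0,0,0],0.4],[[0,0,0],[0,0,-0.02],0.4],[[0,0,0],[0,0,-0.04],0.4],[[0,0,0],[0,0,-0.05],0.4],[[0,0,0],[0,0,0],0.4]]'
python3 -m pendant '[[[0,0,0],[0.05,0,-0.02],0.4],[[0,0,0],[0.05,0,0],0.4],[[0,0,0],[0,0,0],0.4],[[0,0,0],[0,0,0],0.4]]'
python3 latch.py
python3 - <<'E'
from h import *
save(load('wrist'),'w13.png'); save(load('scene'),'s13.png',(190,150,360,340),3.1);save(load('top'),'t13.png',(340,140,450,260),4); p,r,s=cur(); print(s['joint_positions'].round(3),p,s['grip_width'])
E
```

```text
time: 26.2
position: [0.5455, -0.2393, 0.2032]
tool_rot: [0.412, 3.103, -0.003]
ft_force: [-0.1, -0.3, -0.9]
grip_width: 0.298
time: 26.7
position: [0.4466, -0.2115, 0.2172]
tool_rot: [0.412, 3.112, 0.001]
ft_force: [0.1, 0.2, -0.5]
grip_width: 0.304
wrist 220 post [ 0.544  -0.2362] z 0.096 0.303 hinge [ 0.5338 -0.1428] rad 0.094 latch angle 6.265185307179586
  bow 0  
scene 174 post [ 0.5362 -0.2382] z 0.069 0.569 hinge [ 0.5338 -0.1428] rad 0.0955 latch angle 0.065
  bow 178 [ 0.6145 -0.222   0.1173] 0.1221
top 36 post [ 0.5415 -0.2374] z 0.072 0.301 hinge [ 0.5338 -0.1428] rad 0.095 latch angle 0.009
  bow 85 [ 0.6092 -0.2178  0.1205] 0.127
[-0.027 -0.02   0.412  1.849  0.009  1.31   1.691] [ 0.44691133 -0.21154454  0.21661896] 0.30322049682535773
```

View pics/w13.png

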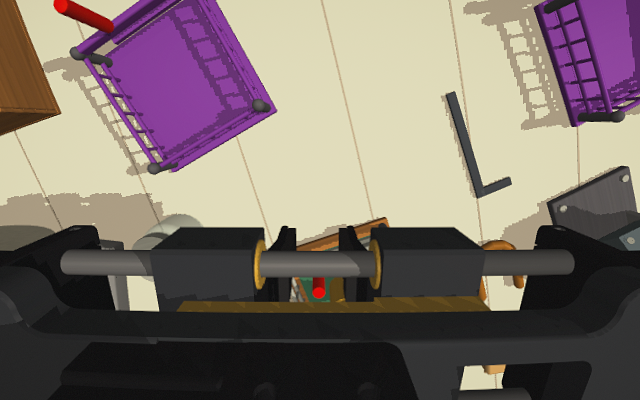

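View pics/s13.png

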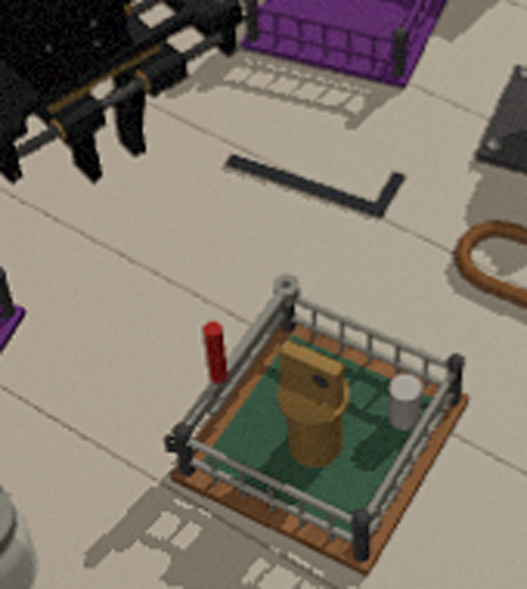

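View pics/t13.png

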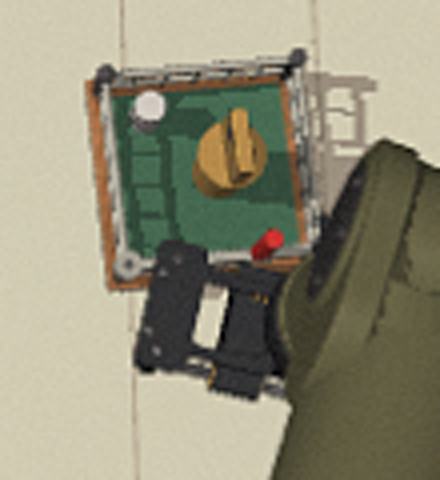

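```bash
sed -i 's/&(W\[...,2\]>.068)/\&(W[...,2]>.068)\&(W[...,2]<.128)/' latch.py; python3 latch.py
python3 - <<'E'
from h import *
im=load('scene'); save(im,'s14.png',(230,225,290,310),7)
b0=BO+BM@[-.072,.072,.056]
for a in (0,.1,.2):
    d=np.radians(-90)+.09-a; print(a,proj(im,[b0+[.095*np.cos(d),.095*np.sin(d),.067],b0+[.095*np.cos(d),.095*np.sin(d),.01]]).round(1).tolist())
h=cv2.cvtColor(im['color'],cv2.COLOR_RGB2HSV); m=((h[...,0]<6)|(h[...,0]>174))&(h[...,1]>150); m[:, :240]=0;m[:,275:]=0;m[:245]=0;m[285:]=0
v,u=np.nonzero(m); print(v.min(),v.max(),u[v<v.min()+3].mean(),u[v>v.max()-3].mean())
E
```

```text
wrist 219 post [ 0.544  -0.2362] z 0.095 0.123 hinge [ 0.5338 -0.1428] rad 0.094 latch angle 6.265185307179586
  bow 0  
scene 91 post [ 0.5422 -0.2358] z 0.07 0.124 hinge [ 0.5338 -0.1428] rad 0.0934 latch angle 0.0
  bow 172 [ 0.6144 -0.2216  0.1173] 0.1232
top 33 post [ 0.5414 -0.2376] z 0.074 0.127 hinge [ 0.5338 -0.1428] rad 0.0952 latch angle 0.01
  bow 85 [ 0.6083 -0.2176  0.1206] 0.125
0 [[257.4, 255.5], [259.4, 270.7]]
0.1 [[253.7, 253.7], [255.9, 268.9]]
0.2 [[250.4, 251.6], [252.6, 266.9]]
254 273 258.0 260.09090909090907
```

View pics/s14.png

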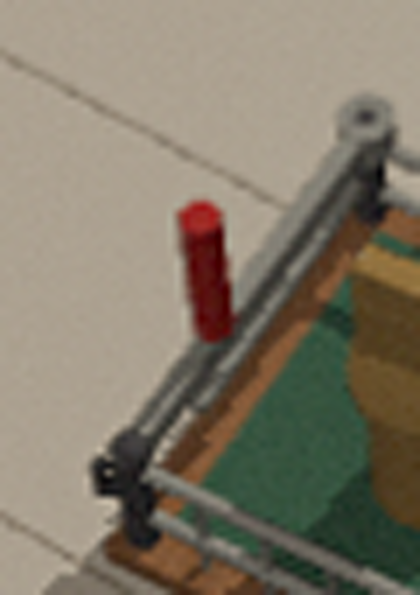

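The three cameras put the latch at −0.02, 0.00 and 0.01 rad, and s14 shows the bar seated in the far post at (120,465). The plug stands upright with its top at about 0.12 m, and the robot is clear of everything. Handing in.

```bash
python3 -c "
from bench import order,monitor
s=monitor.get_state(); print(s['time'],s['qd'].round(3),s['ft_force'])
print(order.close_job())"
```

```text
27.0 [ 0.    -0.003 -0.001  0.005  0.002  0.     0.   ] [0.76019691 0.48078115 0.12859618]
the job is handed in; nothing more can be done
None
```

I handed the job in at 27 s, and every step of the task was done in order. The job reports no verdict, so what follows is from my own checks.

- **Plug:** I gripped the bow in line with its slanted axis. I twisted it about 26° anticlockwise, then about 25° past its start the other way, drawn out about 14.5 mm. It came clear with further twisting. I then stood it upright in the bin and let go before touching the latch.
- **Latch:** I gripped the red post and swung it along its arc until it met the stop, at about 10 N. Then I let go and moved the arm back.
- **Last checks:**
  - The latch reads −0.02, 0.00 and 0.01 rad from the wrist, scene and top cameras.
  - The plug's axis was within 0.3° of vertical just after release. It is about 10 mm from the bin's centre, and its top is at about 0.12 m, as it should be.
  - No bystander looks moved in the pictures, but I did not re-measure their positions.
- **Disagreements:**
  - My first scene-camera latch reading, 0.065 rad, was wrong. Red pixels from the arm were included, and with them filtered out it agreed with the others.
  - The plug may have slipped slightly in the jaws during the draw. Afterwards it measured within about 2 mm of where it should sit.

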